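# Shut and lock the light box's access panel

### The arm

A 6-joint arm with a two-finger parallel gripper is mounted at the origin on the work surface. World frame = base frame: x ahead of the robot, y to its left, z up, the work surface at z = 0. Lengths are in m, angles in rad, forces in N, time in s.
With the tool pointing down it reaches from about 0.35 to 0.775 m from the base axis. Payload 5.5 kg.
Tool frame: the origin (TCP) lies on the mounting face of the last link; the fingertips stand 173 mm ahead of it and the grasp point (between the pads) lies 155 mm ahead of it; z points along the fingers, y is the direction in which the jaws open and shut (so a half turn about z gives the same grasp; the last joint's range is limited). The gripper opens to 85 mm and grips with 20 to 120 N. Pads are 22 mm wide; open, the fingers measure 114 mm over their backs; the gripper's body (76 mm by 85 mm) begins 54 mm behind the grasp point. The pads swing forward as they close: fully open they stand 13 mm farther back than shut.
Start: joints at [1.02, 0.313, 0.046, 1.304, 0, 1.431], TCP at [0.23, 0.527, 0.405] pointing down, gripper open.
Joint ranges: [-2.76, 2.76], [-0.86, 1.69], [-1.03, 1.26], [-2.2, 2.34], [-1.47, 1.5], [-3.14, 3.14]. Speed limits (rad/s): [2.57, 2.57, 3.14, 3.14, 3.14, 3.14].

### API

Orientations are given as a unit quaternion [w, x, y, z].
In Python, from workcell import * gives the robot as it stands. The module is installed in compiled form; this text tells all that it offers.
- The arm moves only by the shell command python3 -m crank 'ROWS' [FORCE]. ROWS is JSON, a list of rows, each a list of 7 numbers: the shift along the tool's x, y, z in mm, then the turn, a rotation vector about the tool's x, y, z in degrees, then the opening, from 0 (shut) to 1 (fully open). A call has exactly 8 rows; each row shifts and turns the commanded pose from where the row before left it, along the tool's axes as they then stand; what a row does not reach is not made up. A row lasts 1/8 s, in which the tool goes at most 62.5 mm and 10.7 degrees, less where a joint would pass 70% of its speed; a pose out of reach is approached as far as the arm can. A call with a gripper value outside its range is refused whole. The fingers move at their own pace and stop on an object; FORCE is the grip in N (left out, the last holds). Time passes only in rows, so rows that do not move let the fingers close, or fill a call up. It gives the time, the measured TCP pose, the force and the opening at its end, in the units of the state.
- get_state(): the state, without advancing time (a new reading comes with each control period).
- read_camera(name): name is "scene" or "top" or "wrist"; returns the picture (480x640x3 uint8, blue, green, red); there is no depth.
- calibration(name): a dict with "fx", "fy", "cx", "cy" (pixels), "k1" (the pictures are not rectified: a ray, as slopes to the right and down, at radius r is drawn at 1 + k1 r^2 times it, then the intrinsics apply), "extrinsics" (4x4, takes a point from world to camera coordinates). Camera axes: x right, y down, z forward; pixel columns grow to the right and rows downward; lengths in m; the calibration is good to about 2 mm. A picture is of the moment at which its call begins: read the wrist's pose just before it. calibration takes no time and is no camera call; for the wrist camera it gives the pose at the moment of the call.
- hand_in(): hands the job in, once; it reports no verdict.
The state is a dict: "clock": time; "joint_pos": joint angles; "qvel": joint speeds; "tau": joint torques, N m; "tcp_pos": TCP position; "orientation": TCP orientation; "wrist_force": force on the tool from outside, world axes, zero at the start; "ft_torque": the same for the moment, N m; "finger_gap": finger opening in m.
Only numpy, scipy, OpenCV 4.12 (cv2) and the standard library are available. Lean on these libraries where they do the work, as an engineer would, in place of code of your own. Each camera call takes 0.05 s, during which the arm holds its last target.

### The job

The access panel of the tracing light box stands ajar: press it fully shut with a fingertip, then set a fingertip in the slot of the quarter-turn fastener beside it and turn it clockwise (seen from above) as far as it goes, so that its tongue locks over the shut panel. Turn it by the slot, do not push on the tongue; do not grasp or lift anything, and leave the bowl, the tin and the putty knife where they are.

Things in the scene. Friction and masses are not known exactly. Their poses are not given: they have to be found in the camera images.
- light_box: grey sheet-metal light box fixed to the bench, 300 (its x) by 440 (its y) by 60 mm high; its origin is the centre of its underside, z up. White viewing pane on the half towards its -y; access panel and fastener on the half towards its +y. The fastener is nearer its -x side (robot side), the panel beyond it.
- panel (a joint): opening of the access panel, rad: 0 = fully shut, flat on the box; grows as it opens, at most 1.0; starts ajar. Hinge line along the box's y at box x = +115, z = 60 mm; the free edge points to the box's -x. A friction hinge (0.3 N m) keeps it where it is left; 3 to 5 N down at panel_press shuts it.
- panel_press (a point): a good point to press: on the panel's upper face, mid-width, 85 mm from the hinge. Moves with the panel; z = face normal, x towards the hinge. Shut, it is at box x +30, y +106, z 64 mm. The panel is a flat aluminium plate: 135 mm from hinge to free edge (box x +115 to -20 mm when shut), 172 mm wide, 4 mm thick.
- fastener (a joint): turn of the fastener, rad: 0 = unlocked, tongue along the box's +y, parallel to the panel's free edge; grows clockwise seen from above; 1.571 = fully locked at a hard stop, tongue along the box's +x, over the panel. Starts near 0. Friction (0.10 N m, about 5 N sideways at 22 mm from the axis) holds it where left.
- slot (a point): centre of the slot's floor, on the fastener's upright turning axis, at box x -85, y +106, z 73 mm; x along the slot towards the tongue, turning with it; z up. Head: a steel disc, 84 mm across, with dark raised sides; its slot is 32 mm wide, 15 mm deep, right across through the axis, ends open. Shut fingertips in it 22 mm off axis, moved round it, push a wall and turn it once the play is taken up.
- tongue_tip (a point): middle of the upper edge of the tongue's tip, 85 mm from the turning axis; x axis as slot. The tongue: a flat steel bar in line with the slot, 22 mm wide, 5 mm thick, from the disc's rim to this point, box z 68 to 73 mm. It passes 4 mm above the shut panel; turned before the panel is shut it gets beneath or against it and keeps it from shutting. Not to be pushed on.
- nail_bowl: yellow plastic bowl with short nails, 96 mm across, 34 mm high, standing loose on the white viewing pane; origin at the centre of its underside. Leave alone.
- flux_tin: plain steel tin, 60 mm across, 55 mm high, standing loose on the bench beyond the box's +y side; origin at the centre of its underside. Leave alone.
- lead_knife: broad-bladed putty knife with a dark wooden handle, about 200 mm long, lying loose on the bench beyond the box's +y side; leave alone.

How it is judged:
By the outcome, as a careful person would: the job done as asked, in the order asked, and still so for the second after the job is handed in, with the robot touching nothing.
It also fails if it takes over 54 s, if anything falls off the work surface, if the arm or the gripper's body presses on something with over 40 N, if the wrist force passes 120 N, or if a joint passes its speed limit or range.

## Working session

There is one attempt and no reset: what is moved stays moved. The work goes in short steps, Python scripts to look and compute and a shell command to move; the robot and the scene stay as the last step left them, time stands still between calls to the robot, and variables do not carry over. Pictures are saved under pics/ and viewed, and the job is handed in when it is done.

```bash
mkdir -p pics; python3 - <<'E'
from workcell import *
import cv2
s=get_state();print(s)
for n in("scene","top","wrist"):
    c=calibration(n);print(n,c)
    cv2.imwrite(f"pics/{n}0.png",read_camera(n))
E
```

```text
{'clock': 0.0, 'joint_pos': array([1.02041451e+00, 3.14022987e-01, 4.49547343e-02, 1.30359245e+00,
       6.29873284e-06, 1.43120317e+00]), 'qvel': array([-0.00100857,  0.00212495, -0.00161282,  0.00173366,  0.00025802,
        0.00048797]), 'tau': array([ 1.19476936e-04, -4.80628073e+01,  2.98533726e+01,  1.93558662e-02,
       -1.09334198e-04,  2.54487567e-06]), 'tcp_pos': array([0.22951532, 0.52698993, 0.40378581]), 'orientation': array([-3.18216436e-04,  2.03953131e-01,  9.78980210e-01, -8.76200148e-04]), 'wrist_force': array([-0.7864396 ,  0.2512015 , -0.72138672]), 'ft_torque': array([-0.01475171, -0.02170791, -0.0233882 ]), 'finger_gap': 0.08583635168624898}
scene {'fx': 532.0181636673498, 'fy': 532.0181636673498, 'cx': 323.012587788505, 'cy': 235.29240904387876, 'k1': -0.08841578202901128, 'extrinsics': array([[ 0.41018624,  0.91183123, -0.01763658, -0.28800125],
       [ 0.60420267, -0.28618381, -0.74366522, -0.2542525 ],
       [-0.68314448,  0.29438517, -0.66831953,  1.25707443],
       [ 0.        ,  0.        ,  0.        ,  1.        ]])}
top {'fx': 459.0731861475608, '
[... 153 characters left out ...]
00814767,  0.05875126],
       [-0.9842907 ,  0.01037061, -0.17625059,  0.57297255],
       [ 0.17632198,  0.00641996, -0.98431161,  0.68184634],
       [ 0.        ,  0.        ,  0.        ,  1.        ]])}
wrist {'fx': 365.6940031710446, 'fy': 365.6940031710446, 'cx': 318.3219161968643, 'cy': 238.61283707616647, 'k1': 0.025697105386972046, 'extrinsics': array([[ 3.98795331e-01,  9.17039660e-01, -7.39232316e-04,
        -5.74283279e-01],
       [ 8.67640616e-01, -3.77051797e-01,  3.24085953e-01,
        -4.19398899e-02],
       [ 2.96920943e-01, -1.29885353e-01, -9.46027351e-01,
         3.80227251e-01],
       [ 0.00000000e+00,  0.00000000e+00,  0.00000000e+00,
         1.00000000e+00]])}
```

View pics/scene0.png

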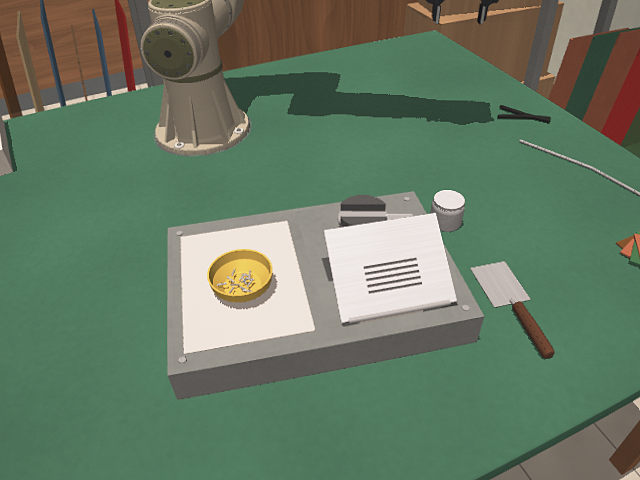

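View pics/top0.png

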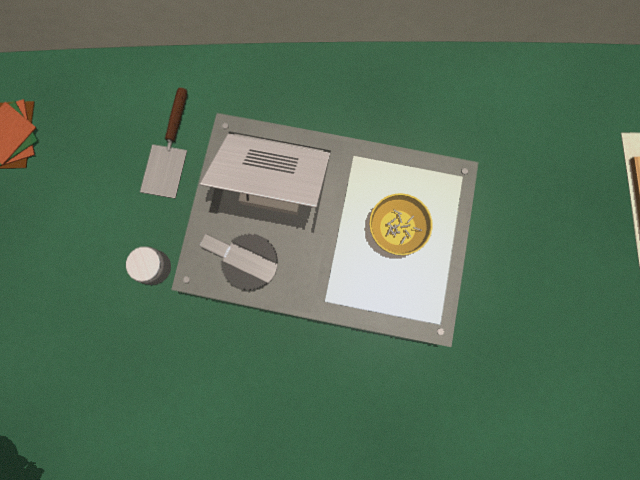

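View pics/wrist0.png

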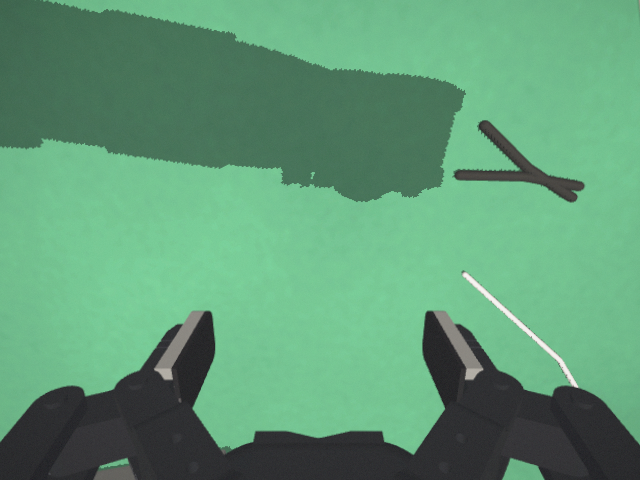

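The top view shows the box's top corners near (218,114), (478,163), (451,347) and (173,290). The disc is near (250,262), with the tongue pointing to (203,242). I'll enlarge these to refine the points.

```bash
python3 - <<'E'
import cv2,numpy as np
im=cv2.imread("pics/top0.png")
t=[cv2.resize(im[y-24:y+24,x-32:x+32],None,fx=6,fy=6,interpolation=cv2.INTER_CUBIC) for x,y in((218,114),(478,163),(173,290),(451,347))]
cv2.imwrite("pics/c1.png",np.vstack([np.hstack(t[:2]),np.hstack(t[2:])]))
cv2.imwrite("pics/c2.png",cv2.resize(im[220:300,190:290],None,fx=7,fy=7,interpolation=cv2.INTER_CUBIC))
E
```

```text
(no output)
```

View pics/c1.png

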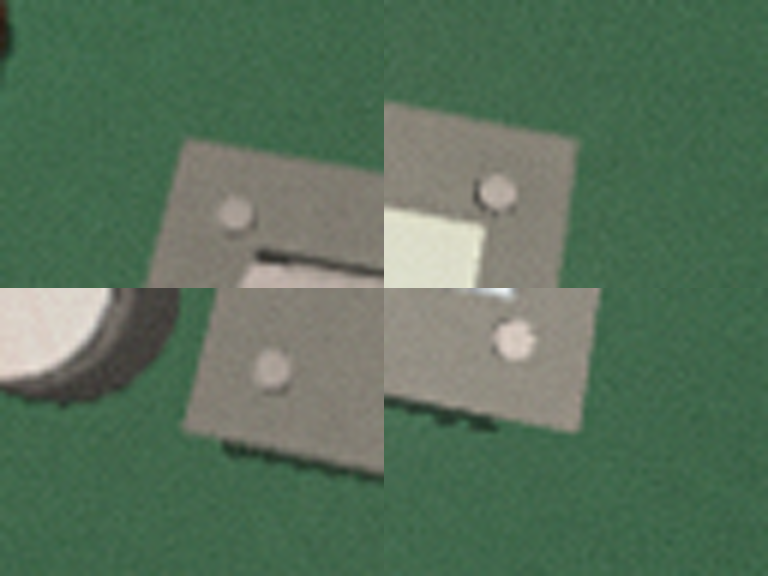

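View pics/c2.png

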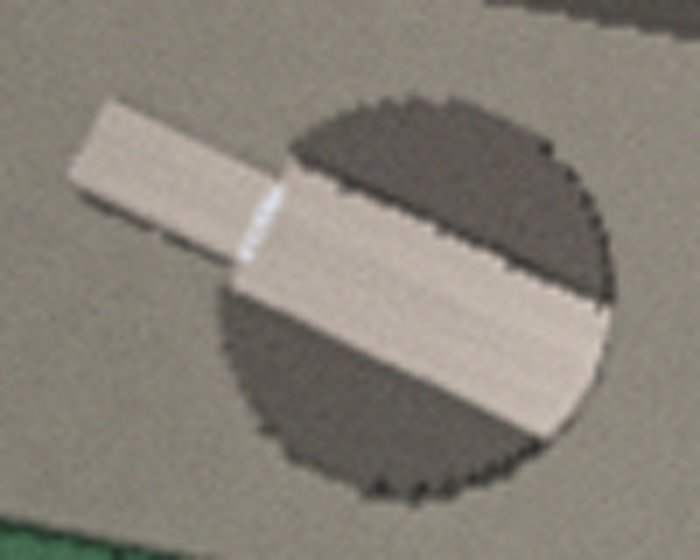

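```bash
cat > h.py <<'E'
from workcell import *
import numpy as np,cv2
from scipy.optimize import least_squares
def ray(c,uv,z):
    # world point on plane z
    d=((np.array(uv,float)-[c['cx'],c['cy']])/[c['fx'],c['fy']])
    k=c['k1']; r=np.linalg.norm(d); q=r
    for _ in range(30): q=r/(1+k*q*q)
    d=d*(q/r) if r>0 else d
    R=c['extrinsics'][:3,:3];t=c['extrinsics'][:3,3]
    o=-R.T@t; v=R.T@np.array([*d,1]); return o+v*(z-o[2])/v[2]
def proj(c,P):
    p=c['extrinsics'][:3,:3]@np.array(P,float)+c['extrinsics'][:3,3]
    d=p[:2]/p[2]; d=d*(1+c['k1']*(d@d)); return d*[c['fx'],c['fy']]+[c['cx'],c['cy']]
def w(B,p):
    x,y,a=B; return np.array([x+p[0]*np.cos(a)-p[1]*np.sin(a),y+p[0]*np.sin(a)+p[1]*np.cos(a),p[2]])
E
python3 - <<'E'
from h import *
ct=calibration('top')
px={(.15,.22):(217,113),(.15,-.22):(478.3,162.3),(-.15,.22):(171.7,290),(-.15,-.22):(451.7,347)}
f=lambda B:np.concatenate([proj(ct,w(B,(*k,.06)))-v for k,v in px.items()])
r=least_squares(f,[.5,0,-.2]);B=r.x;print(B,np.degrees(B[2]),r.fun)
for n,p in dict(press=(.03,.106,.064),slot=(-.085,.106,.073),hinge=(.115,.106,.06)).items(): print(n,w(B,p),proj(ct,w(B,p)),proj(calibration('scene'),w(B,p)))
print(ray(ct,(250,262.4),.073))
tt=ray(ct,(202.7,239.6),.073);print(tt, np.degrees(np.arctan2(*(tt-w(B,(-.085,.106,.073)))[[1,0]]))-np.degrees(B[2]))
for k in px: print(k,proj(calibration('scene'),w(B,(*k,.06))))
E
```

```text
[ 0.59069964  0.02882998 -0.20811482] -11.92410064317233 [-0.1623426   0.0921908   0.09989286 -0.01951376  0.04691088 -0.1336461
  0.01190186  0.05794052]
press [0.64195358 0.12634425 0.064     ] [267.39755537 193.18712627] [381.43346867 267.88002726]
slot [0.52943503 0.15010506 0.073     ] [250.6837237  262.66783477] [361.66072516 216.42360851]
hinge [0.72511946 0.10878191 0.06      ] [278.86950951 144.75817888] [398.6716293  311.33813592]
[0.52985865 0.15116508 0.073     ]
[0.56617117 0.22556633 0.073     ] 75.96630017660678
(0.15, 0.22) [483.05836524 315.31049607]
(0.15, -0.22) [166.14838187 375.20029192]
(-0.15, 0.22) [412.4482831  190.21660606]
(-0.15, -0.22) [166.04695028 227.29100492]
```

```bash
python3 - <<'E'
import cv2
im=cv2.imread("pics/scene0.png")
cv2.imwrite("pics/c3.png",cv2.resize(im[185:335,310:490],None,fx=4,fy=4,interpolation=cv2.INTER_CUBIC))
E
```

```text
(no output)
```

View pics/c3.png

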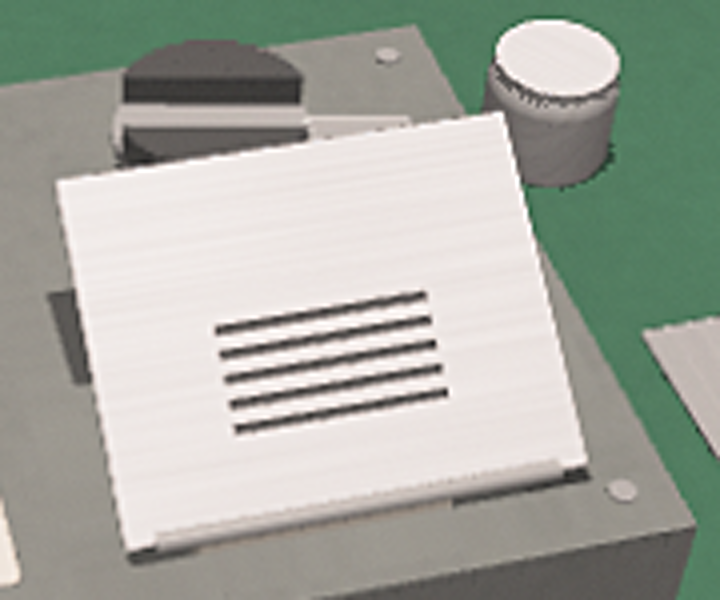

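The box fit is good to 0.2 px, and it predicts the disc centre and scene corners correctly. The slot now points at box angle ~76°, so it is ~14° turned. Next is the panel opening, from its free-edge corners.

```bash
python3 - <<'E'
from h import *
B=[0.59069964,0.02882998,-0.20811482]
cs,ct=calibration('scene'),calibration('top')
P=lambda th,y,s=.135:w(B,(.115-s*np.cos(th)+.004*-np.sin(th)*1,y,.06+s*np.sin(th)+.004*np.cos(th)))
for th in np.arange(.2,.8,.05): print(round(th,2),*[proj(c,P(th,y)).round(0) for c in(cs,ct) for y in(.02,.192)],P(th,.1)[2].round(3))
s=get_state();T=s['tcp_pos']
q=s['orientation'];from scipy.spatial.transform import Rotation as R
M=R.from_quat([*q[1:],q[0]]).as_matrix();print(M.round(4))
tip=T+M[:,2]*.173
print(tip)
for n,p in dict(press=(.03,.106,.064),slot=(-.085,.106,.073)).items():
    W=w(B,p);print(n,(M.T@(W-tip)*1000).round(1))
E
```

```text
0.2 [320. 243.] [425. 226.] [314. 229.] [204. 208.] 0.091
0.25 [320. 241.] [426. 223.] [314. 228.] [203. 206.] 0.097
0.3 [320. 238.] [427. 221.] [314. 226.] [203. 204.] 0.104
0.35 [320. 236.] [428. 219.] [315. 224.] [202. 202.] 0.11
0.4 [320. 234.] [429. 217.] [315. 221.] [201. 199.] 0.116
0.45 [320. 232.] [430. 215.] [315. 219.] [201. 196.] 0.122
0.5 [321. 230.] [431. 213.] [316. 216.] [200. 193.] 0.128
0.55 [321. 229.] [432. 211.] [316. 213.] [200. 190.] 0.134
0.6 [322. 227.] [433. 210.] [317. 210.] [199. 187.] 0.14
0.65 [322. 226.] [435. 209.] [317. 206.] [199. 183.] 0.145
0.7 [323. 225.] [436. 208.] [318. 202.] [199. 180.] 0.15
0.75 [323. 225.] [438. 207.] [318. 199.] [199. 176.] 0.155
0.8 [324. 224.] [439. 206.] [319. 195.] [199. 171.] 0.16
[[-9.168e-01  3.994e-01 -8.000e-04]
 [ 3.994e-01  9.168e-01 -1.300e-03]
 [ 2.000e-04 -1.500e-03 -1.000e+00]]
[0.2294347  0.52682141 0.23097202]
press [-538.2 -202.2  167.2]
slot [-425.5 -225.3  158.2]
```

Both views give an opening of about 0.62 rad (free edge at z≈0.14). Shut the fingers and move over panel_press.

```bash
python3 -m crank '[[-54,-20,0,0,0,0,0],[-54,-20,0,0,0,0,0],[-54,-20,0,0,0,0,0],[-54,-20,0,0,0,0,0],[-54,-20,0,0,0,0,0],[-54,-20,0,0,0,0,0],[-54,-20,0,0,0,0,0],[-54,-20,0,0,0,0,0]]' 40
python3 -m crank '[[-53,-21,0,0,0,0,0],[-53,-21,0,0,0,0,0],[0,0,30,0,0,0,0],[0,0,30,0,0,0,0],[0,0,20,0,0,0,0],[0,0,0,0,0,0,0],[0,0,0,0,0,0,0],[0,0,0,0,0,0,0]]'
cat >> h.py <<'E'
from scipy.spatial.transform import Rotation as R
B=[0.59069964,0.02882998,-0.20811482]
def st():
    s=get_state();q=s['orientation'];M=R.from_quat([*q[1:],q[0]]).as_matrix();tip=s['tcp_pos']+M[:,2]*.173
    print('t',s['clock'].round(2) if hasattr(s['clock'],'round') else s['clock'],'tip',tip.round(4),'gap',round(float(s['finger_gap']),4),'F',s['wrist_force'].round(1),'yaw y',np.degrees(np.arctan2(M[1,1],M[0,1])).round(2))
    a=B[2];d=tip-[B[0],B[1],0];print('box tip',(np.array([d[0]*np.cos(a)+d[1]*np.sin(a),-d[0]*np.sin(a)+d[1]*np.cos(a),d[2]])*1000).round(1))
    return s,M,tip
E
python3 -c "
from h import *
s,M,tip=st()
print((M.T@(w(B,(.03,.106,.064))-tip)*1000).round(1))
cv2.imwrite('pics/s1.png',read_camera('scene'))"
```

```text
clock: 1.15
tcp_pos: [0.5629, 0.2064, 0.4045]
orientation: [-0.0, 0.204, 0.979, 0.0]
wrist_force: [0.5, 0.9, -0.6]
finger_gap: -0.0002
clock: 2.15
tcp_pos: [0.6426, 0.1273, 0.3261]
orientation: [0.001, 0.204, 0.979, 0.0]
wrist_force: [0.2, -1.1, -0.1]
finger_gap: 0.0001
t 2.15 tip [0.643  0.1273 0.1531] gap 0.0001 F [ 0.2 -1.1 -0.1] yaw y 66.47
box tip [ 30.8 107.2 153.1]
[ 0.8 -1.4 89.1]
```

View pics/s1.png

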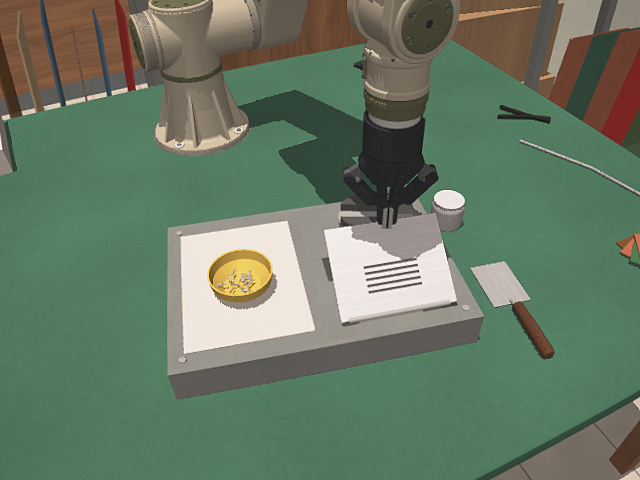

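The shut fingertips are at about (388,226), right above the panel. Press down.

```bash
python3 -m crank '[[0,0,12,0,0,0,0],[0,0,12,0,0,0,0],[0,0,12,0,0,0,0],[0,0,12,0,0,0,0],[0,0,10,0,0,0,0],[0,0,10,0,0,0,0],[0,0,8,0,0,0,0],[0,0,6,0,0,0,0]]'
python3 -c "
from h import *
st();cv2.imwrite('pics/s2.png',read_camera('scene'))"
```

```text
clock: 3.2
tcp_pos: [0.642, 0.1272, 0.242]
orientation: [-0.0, 0.204, 0.979, -0.0]
wrist_force: [-2.1, 1.0, 2.3]
finger_gap: 0.0003
t 3.2 tip [0.6419 0.1272 0.069 ] gap 0.0003 F [-2.1  1.   2.3] yaw y 66.47
box tip [ 29.7 106.8  69. ]
```

View pics/s2.png

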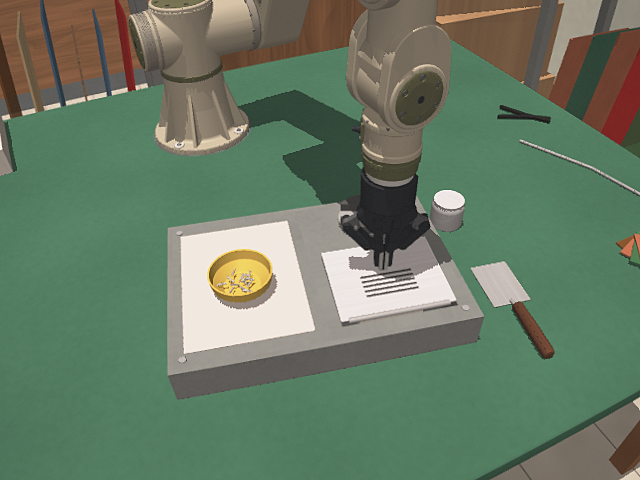

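The fingertip at (385,265) has brought the panel nearly flat. Continue a little at a time until the force rises.

```bash
python3 -m crank '[[0,0,2,0,0,0,0],[0,0,2,0,0,0,0],[0,0,1,0,0,0,0],[0,0,1,0,0,0,0],[0,0,1,0,0,0,0],[0,0,0,0,0,0,0],[0,0,0,0,0,0,0],[0,0,0,0,0,0,0]]'
python3 -c "
from h import *
st()"
```

```text
clock: 4.25
tcp_pos: [0.642, 0.1272, 0.2374]
orientation: [0.0, 0.204, 0.979, 0.0]
wrist_force: [-4.8, 0.2, 10.5]
finger_gap: 0.0002
t 4.25 tip [0.6422 0.1272 0.0644] gap 0.0002 F [-4.8  0.2 10.5] yaw y 66.47
box tip [ 30.1 106.9  64.4]
```

```bash
python3 -m crank '[[0,0,1,0,0,0,0],[0,0,1,0,0,0,0],[0,0,0,0,0,0,0],[0,0,0,0,0,0,0],[0,0,0,0,0,0,0],[0,0,0,0,0,0,0],[0,0,0,0,0,0,0],[0,0,0,0,0,0,0]]'
python3 -c "
from h import *
st()"
python3 -m crank '[[0,0,-10,0,0,0,0],[0,0,-30,0,0,0,0],[0,0,-25,0,0,0,0],[0,0,0,0,0,0,0],[0,0,0,0,0,0,0],[0,0,0,0,0,0,0],[0,0,0,0,0,0,0],[0,0,0,0,0,0,0]]'
python3 -c "
from h import *
s,M,tip=st()
u=np.radians(64.1)
for r in (-.022,.022): print((M.T@(w(B,(-.085,.106,.073))+r*np.array([np.cos(u),np.sin(u),0])-tip)*1000).round(1))
im=read_camera('scene')
cv2.imwrite('pics/s3.png',cv2.resize(im[165:345,290:500],None,fx=3.3,fy=3.3,interpolation=cv2.INTER_CUBIC))"
```

```text
clock: 5.25
tcp_pos: [0.6419, 0.1272, 0.2373]
orientation: [0.001, 0.204, 0.979, 0.0]
wrist_force: [-10.0, -1.1, 20.3]
finger_gap: 0.0001
t 5.25 tip [0.6423 0.1272 0.0643] gap 0.0001 F [-10.   -1.1  20.3] yaw y 66.47
box tip [ 30.2 106.9  64.3]
clock: 6.25
tcp_pos: [0.6421, 0.1271, 0.2981]
orientation: [-0.0, 0.204, 0.979, -0.0]
wrist_force: [0.5, 0.3, -0.5]
finger_gap: 0.0001
t 6.25 tip [0.642  0.1271 0.1251] gap 0.0001 F [ 0.5  0.3 -0.5] yaw y 66.46
box tip [ 29.9 106.8 125.1]
[113.2 -45.9  52.2]
[111.4  -1.9  52.2]
```

View pics/s3.png

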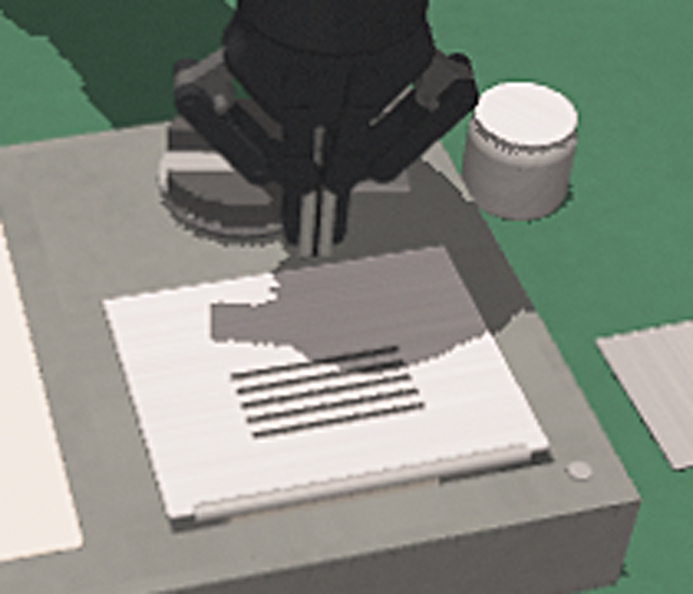

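The panel lies flat; the tip bottomed at z = 64.3 mm with the force rising to 20 N. Now move over the slot, on the side away from the tongue.

```bash
python3 -m crank '[[28,-11,0,0,0,0,0],[28,-11,0,0,0,0,0],[28,-12,0,0,0,0,0],[29,-12,0,0,0,0,0],[0,0,20,0,0,2.4,0],[0,0,0,0,0,0,0],[0,0,0,0,0,0,0],[0,0,0,0,0,0,0]]'
python3 -c "
from h import *
s,M,tip=st()
for n in ('scene','top','wrist'): cv2.imwrite(f'pics/{n}4.png',read_camera(n))
print(s['joint_pos'])
im=cv2.imread('pics/scene4.png')[165:285,300:460]; a=cv2.resize(im,None,fx=5,fy=5,interpolation=cv2.INTER_CUBIC)
cv2.imwrite('pics/s4.png',a)
cs=calibration('scene');print(proj(cs,tip))"
```

```text
clock: 7.3
tcp_pos: [0.5209, 0.1301, 0.2793]
orientation: [0.001, 0.224, 0.975, 0.0]
wrist_force: [0.3, 1.1, -0.8]
finger_gap: -0.0001
t 7.3 tip [0.5211 0.1301 0.1063] gap -0.0001 F [ 0.3  1.1 -0.8] yaw y 64.08
box tip [-89.   84.7 106.3]
[ 9.51604561e-02  3.11099670e-01 -2.75095238e-01  9.83418440e-01
  6.97645434e-05  5.47614985e-01]
[349.05716974 201.19983885]
```

View pics/s4.png

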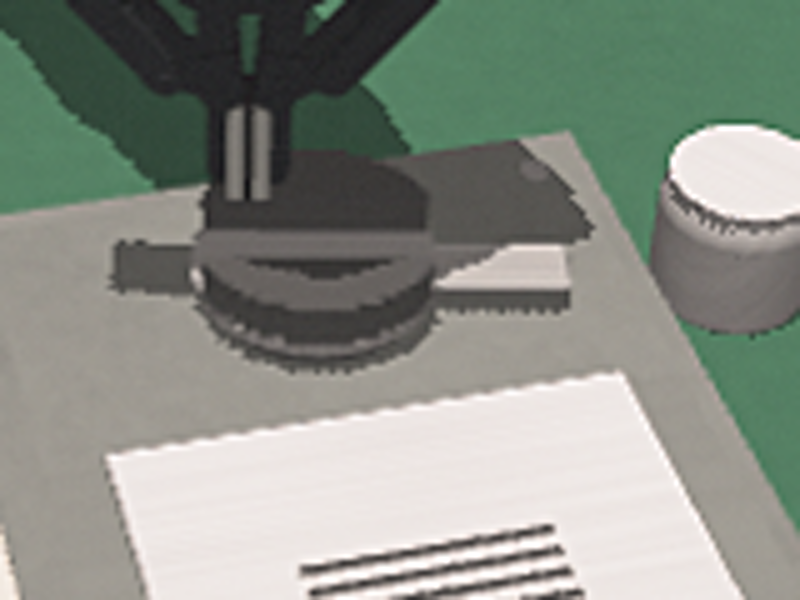

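View pics/wrist4.png

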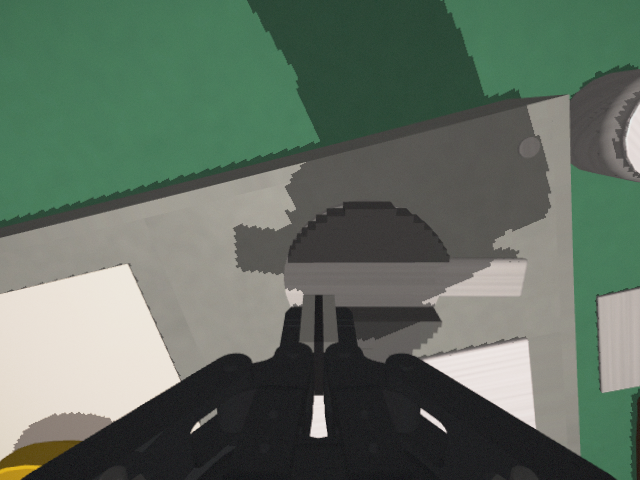

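View pics/top4.png

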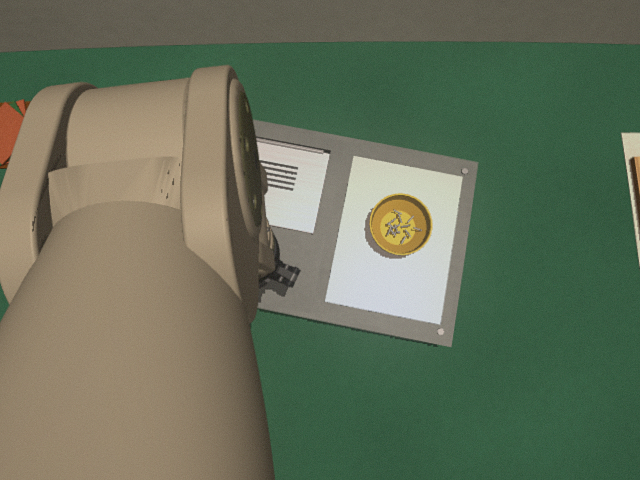

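```bash
python3 - <<'E'
from h import *
s,M,tip=st()
c=calibration('wrist')
S=w(B,(-.085,.106,.073));a=np.radians(64.1);u=np.array([np.cos(a),np.sin(a),0]);v=np.array([u[1],-u[0],0]) # v clockwise side
im=cv2.imread('pics/wrist4.png')
def P(r,l,z):return proj(c,S+u*r+v*l+[0,0,z])
for l in(-.016,.016):
  for z,col in((0,(0,0,255)),(.015,(0,255,255))):
    cv2.line(im,tuple(np.int32(P(-.038,l,z))),tuple(np.int32(P(.038,l,z))),col,1)
for l in(-.011,.011): cv2.circle(im,tuple(np.int32(P(.085,l,0))),3,(255,0,0),1)
cv2.circle(im,tuple(np.int32(proj(c,tip))),4,(255,0,255),1)
print((np.array([u@(tip-S),v@(tip-S)])*1000).round(1))
cv2.imwrite('pics/w5.png',cv2.resize(im[180:380,220:560],None,fx=2.3,fy=2.3))
E
```

```text
t 7.45 tip [0.5207 0.1301 0.106 ] gap 0.0001 F [-0.1  0.9 -0.1] yaw y 64.07
box tip [-89.4  84.6 106. ]
[-21.8   0.9]
```

View pics/w5.png

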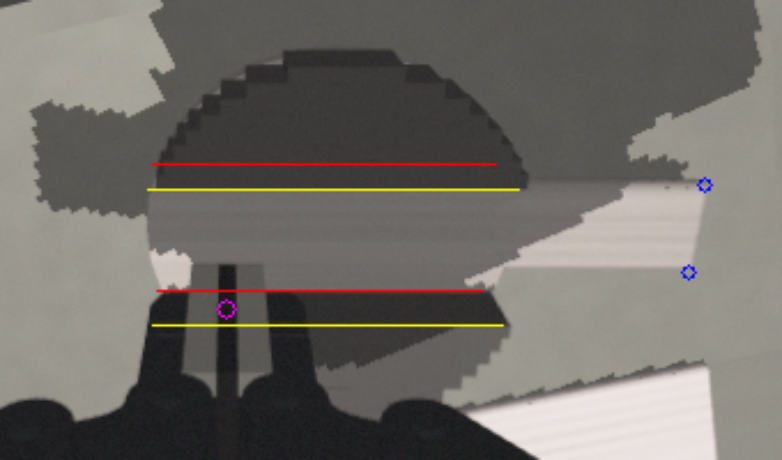

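The overlay matches the slot and tongue to within a millimetre or two. Lower into the slot.

```bash
python3 -m crank '[[0,0,8,0,0,0,0],[0,0,6,0,0,0,0],[0,0,6,0,0,0,0],[0,0,5,0,0,0,0],[0,0,4,0,0,0,0],[0,0,0,0,0,0,0],[0,0,0,0,0,0,0],[0,0,0,0,0,0,0]]'
cat > g.py <<'E'
from h import *
s,M,tip=st()
S=w(B,(-.085,.106,.073));d=(tip-S)[:2]
y=np.arctan2(M[1,1],M[0,1]);u=np.array([np.cos(y),np.sin(y)]);v=np.array([u[1],-u[0]])
print('in tool-yaw slot frame r,lat(cw v)',(u@d*1000).round(1),(v@d*1000).round(1),'tool yaw in box deg',np.degrees(y-B[2]).round(1))
im=read_camera('scene')
import sys
cv2.imwrite(sys.argv[1],cv2.resize(im[165:285,300:460],None,fx=4,fy=4,interpolation=cv2.INTER_CUBIC))
E
python3 g.py pics/s6.png
```

```text
clock: 8.45
tcp_pos: [0.5204, 0.1301, 0.25]
orientation: [0.0, 0.224, 0.974, 0.0]
wrist_force: [0.2, -0.3, 0.3]
finger_gap: -0.0001
t 8.45 tip [0.5205 0.1301 0.077 ] gap -0.0001 F [ 0.2 -0.3  0.3] yaw y 64.06
box tip [-89.7  84.6  77. ]
in tool-yaw slot frame r,lat(cw v) -21.9 0.7 tool yaw in box deg 76.0
```

View pics/s6.png

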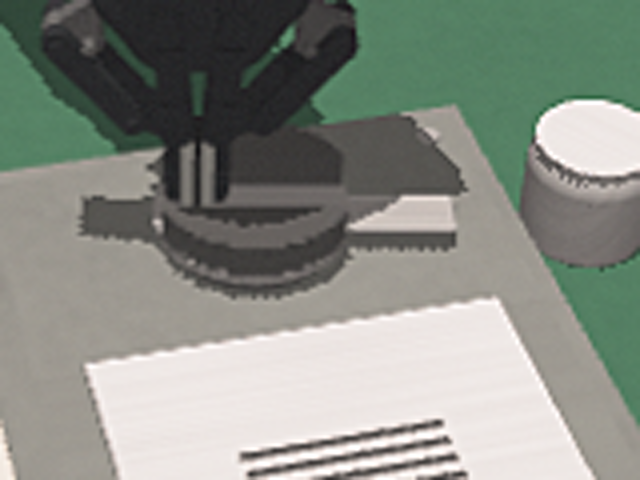

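In the slot, no contact force. Take up the play (+x), then turn about the axis: each 8° row shifts the tip by (3.0, 0.9) mm.

```bash
python3 -m crank '[[3,0,0,0,0,0,0],[2.5,0,0,0,0,0,0],[0,0,0,0,0,0,0],[3,0.9,0,0,0,8,0],[3,0.9,0,0,0,8,0],[3,0.9,0,0,0,8,0],[3,0.9,0,0,0,8,0],[0,0,0,0,0,0,0]]'
python3 g.py pics/s7.png
```

```text
clock: 9.5
tcp_pos: [0.508, 0.1424, 0.2498]
orientation: [0.0, 0.484, 0.875, -0.0]
wrist_force: [-0.1, -2.2, 1.6]
finger_gap: -0.0001
t 9.5 tip [0.508  0.1423 0.0768] gap -0.0001 F [-0.1 -2.2  1.6] yaw y 32.15
box tip [-104.4   93.9   76.8]
in tool-yaw slot frame r,lat(cw v) -22.3 -4.8 tool yaw in box deg 44.1
```

View pics/s7.png

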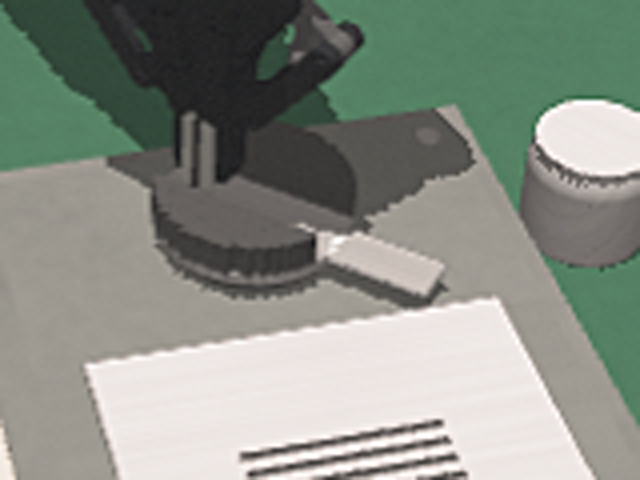

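The fastener turns with the tip and the panel is still flat. 44° remain.

```bash
python3 -m crank '[[3,0.9,0,0,0,8,0],[3,0.9,0,0,0,8,0],[3,0.9,0,0,0,8,0],[3,0.9,0,0,0,8,0],[3,0.9,0,0,0,8,0],[0,0,0,0,0,0,0],[0,0,0,0,0,0,0],[0,0,0,0,0,0,0]]'
python3 g.py pics/s8.png
```

```text
clock: 10.55
tcp_pos: [0.5081, 0.1579, 0.2495]
orientation: [-0.0, 0.754, 0.657, -0.0]
wrist_force: [-2.3, -2.5, 0.7]
finger_gap: -0.0002
t 10.55 tip [0.5079 0.1579 0.0765] gap -0.0002 F [-2.3 -2.5  0.7] yaw y -7.84
box tip [-107.6  109.2   76.5]
in tool-yaw slot frame r,lat(cw v) -22.4 -4.8 tool yaw in box deg 4.1
```

View pics/s8.png

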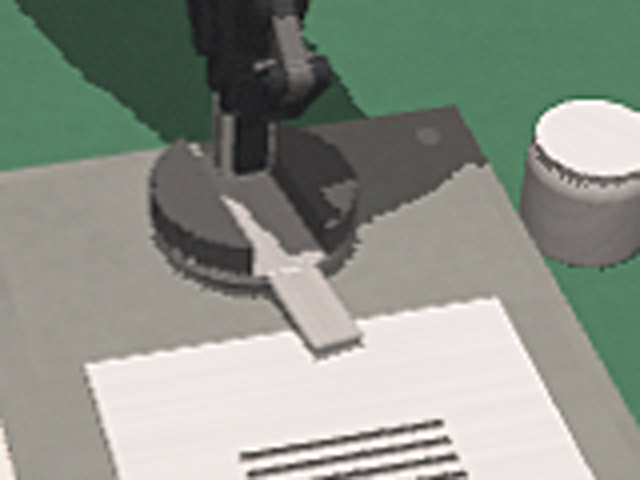

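The tongue is over the panel. Finish the turn, then push sideways into the stop.

```bash
python3 -m crank '[[1.5,0.4,0,0,0,4,0],[1,0,0,0,0,0,0],[1,0,0,0,0,0,0],[0,0,0,0,0,0,0],[0,0,0,0,0,0,0],[0,0,0,0,0,0,0],[0,0,0,0,0,0,0],[0,0,0,0,0,0,0]]'
python3 g.py pics/s9.png
```

```text
clock: 11.6
tcp_pos: [0.5096, 0.1611, 0.2496]
orientation: [0.0, 0.777, 0.63, 0.0]
wrist_force: [1.3, -5.0, -3.1]
finger_gap: -0.0001
t 11.6 tip [0.5097 0.161  0.0766] gap -0.0001 F [ 1.3 -5.  -3.1] yaw y -11.94
box tip [-106.6  112.6   76.6]
in tool-yaw slot frame r,lat(cw v) -21.6 -6.6 tool yaw in box deg -0.0
```

```bash
python3 -m crank '[[1,0,0,0,0,0,0],[1,0,0,0,0,0,0],[0,0,0,0,0,0,0],[0,0,0,0,0,0,0],[0,0,0,0,0,0,0],[0,0,0,0,0,0,0],[0,0,0,0,0,0,0],[0,0,0,0,0,0,0]]'
python3 g.py pics/s10.png
```

```text
clock: 12.65
tcp_pos: [0.5098, 0.162, 0.2496]
orientation: [0.002, 0.777, 0.629, -0.001]
wrist_force: [-0.4, -9.4, -1.8]
finger_gap: 0.0002
t 12.65 tip [0.5098 0.1613 0.0766] gap 0.0002 F [-0.4 -9.4 -1.8] yaw y -12.01
box tip [-106.5  113.    76.6]
in tool-yaw slot frame r,lat(cw v) -21.5 -6.9 tool yaw in box deg -0.1
```

View pics/s10.png

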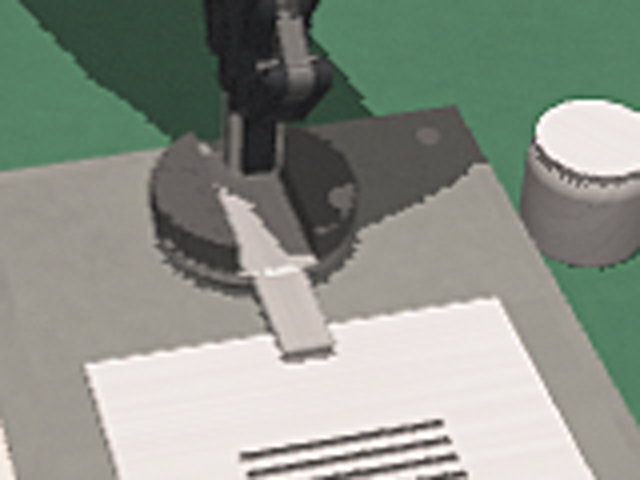

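```bash
python3 -m crank '[[1,0,0,0,0,0,0],[1,0,0,0,0,0,0],[1,0,0,0,0,0,0],[0,0,0,0,0,0,0],[0,0,0,0,0,0,0],[0,0,0,0,0,0,0],[0,0,0,0,0,0,0],[0,0,0,0,0,0,0]]'
python3 g.py pics/s11.png
python3 - <<'E'
from h import *
c=calibration('scene')
S=w(B,(-.085,.106,.073))
im=read_camera('scene')
for th in(86,90,94):
    pass
print([ (proj(c,w(B,(-.085+.085*np.sin(np.radians(t)),.106+.085*np.cos(np.radians(t)),.073)))) .round(1) for t in(80,85,88,90)])
cv2.imwrite('pics/z11.png',cv2.resize(im[215:265,350:400],None,fx=10,fy=10,interpolation=cv2.INTER_CUBIC))
E
```

```text
clock: 13.7
tcp_pos: [0.5101, 0.1632, 0.2496]
orientation: [0.003, 0.778, 0.629, -0.003]
wrist_force: [-1.2, -20.4, 2.4]
finger_gap: 0.0
t 13.7 tip [0.5099 0.1615 0.0766] gap 0.0 F [ -1.2 -20.4   2.4] yaw y -12.11
box tip [-106.5  113.1   76.6]
in tool-yaw slot frame r,lat(cw v) -21.5 -7.1 tool yaw in box deg -0.2
[array([385. , 248.4]), array([380.6, 249.6]), array([378. , 250.1]), array([376.1, 250.5])]
```

View pics/z11.png

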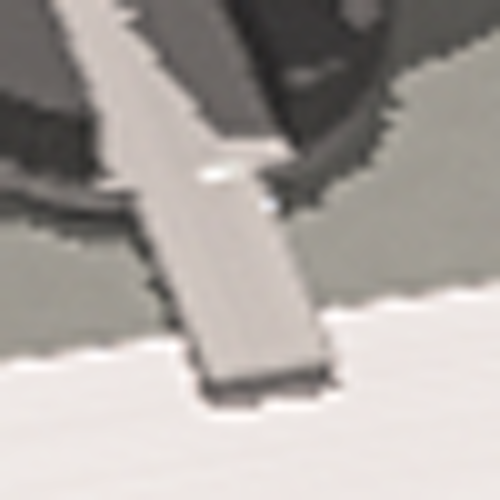

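The tip moves only 0.2 mm while the force rises to 20 N, and the tongue tip at (376.6,252) matches the 90° prediction. That is the hard stop. Back off the wall, lift out and look again.

```bash
python3 -m crank '[[-3,0,0,0,0,0,0],[-3,0,0,0,0,0,0],[-1,0,0,0,0,0,0],[0,0,0,0,0,0,0],[0,0,-10,0,0,0,0],[0,0,-20,0,0,0,0],[0,0,-40,0,0,0,0],[0,0,-50,0,0,0,0]]'
python3 -m crank '[[0,-50,-30,0,0,0,0],[0,-50,-20,0,0,0,0],[0,-40,0,0,0,0,0],[0,0,0,0,0,0,0],[0,0,0,0,0,0,0],[0,0,0,0,0,0,0],[0,0,0,0,0,0,0],[0,0,0,0,0,0,0]]'
python3 - <<'E'
from h import *
st()
im=read_camera('scene');cv2.imwrite('pics/s12.png',im);cv2.imwrite('pics/z12.png',cv2.resize(im[190:340,310:490],None,fx=4,fy=4,interpolation=cv2.INTER_CUBIC))
cv2.imwrite('pics/t12.png',read_camera('top'))
cs=calibration('scene')
print([proj(cs,w(B,(-.02,y,.064))).round(1) for y in(.02,.192)])
E
```

```text
clock: 14.8
tcp_pos: [0.5085, 0.1596, 0.3708]
orientation: [-0.001, 0.777, 0.63, -0.0]
wrist_force: [1.0, -0.1, -0.0]
finger_gap: 0.0002
clock: 15.8
tcp_pos: [0.3724, 0.1882, 0.4194]
orientation: [-0.0, 0.777, 0.63, -0.0]
wrist_force: [-0.1, 0.1, 0.1]
finger_gap: 0.0002
t 15.8 tip [0.3723 0.1882 0.2464] gap 0.0002 F [-0.1  0.1  0.1] yaw y -11.97
box tip [-246.6  110.8  246.4]
[array([319.7, 254.8]), array([423.1, 237.8])]
```

View pics/z12.png

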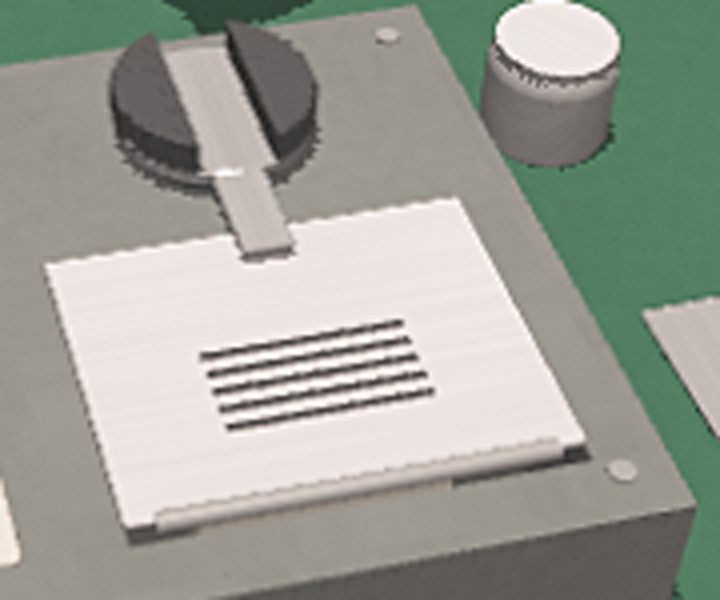

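View pics/t12.png

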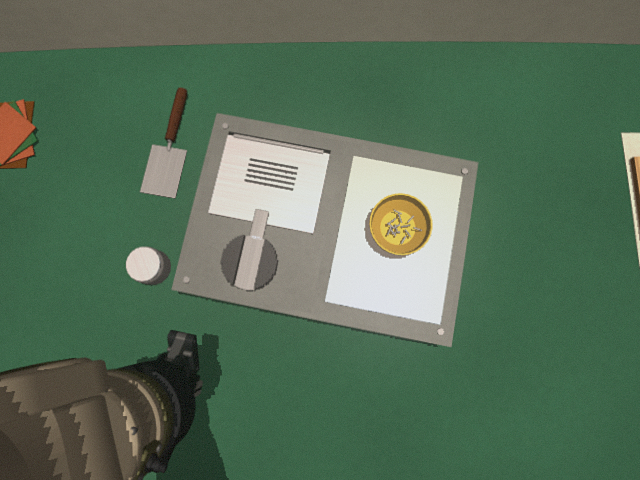

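View pics/s12.png

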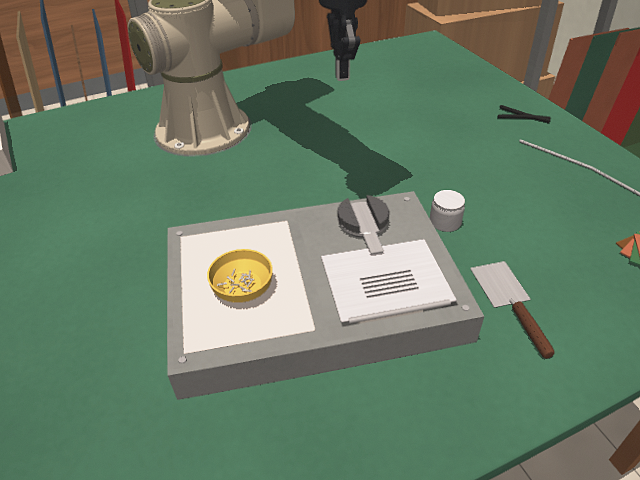

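```bash
python3 - <<'E'
from h import *
c=calibration('top');im=cv2.imread('pics/t12.png')
for t in(86,88,90): print(t,proj(c,w(B,(-.085+.085*np.sin(np.radians(t)),.106+.085*np.cos(np.radians(t)),.073))).round(1))
cv2.imwrite('pics/zt12.png',cv2.resize(im[200:300,200:320],None,fx=6,fy=6,interpolation=cv2.INTER_CUBIC))
E
```

```text
86 [258.9 209.2]
88 [260.8 209.5]
90 [262.7 209.8]
```

View pics/zt12.png

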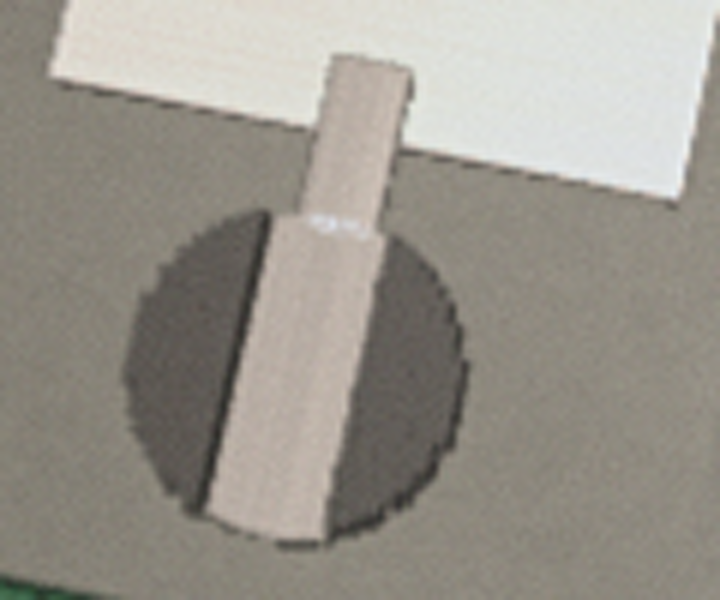

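The tongue tip is at (262,210), within a degree of the 90° prediction. The tongue is square to the panel edge and lies over it. Handing in.

```bash
python3 -c "
from workcell import *
print(hand_in())"
```

```text
the job is handed in; nothing more can be done
None
```

The panel is shut and the fastener is turned to its hard stop, with its tongue over the panel. I handed the job in at about 16 s of the 54 s allowed; `hand_in()` gives no verdict.

- **Panel:** I pressed it shut with closed fingertips at panel_press. The tip stopped at z = 64.3 mm (64 mm expected) while the force rose to 20 N, and the panel still lies flat in the last pictures.
- **Fastener:** I turned it clockwise through its slot, on the side away from the tongue. At the end the tip barely moved (0.2 mm) as the push rose to 20 N, which is the stop. The tongue tip measures about 89–90° in both the top and scene views.
- **Surroundings:** The arm ended clear of everything with no wrist force. The bowl, tin and knife look to be where they were in the first pictures.
- **Disagreement:** Scene-camera points sit up to about 3 px from prediction. The shift is similar for panel and tongue, so I put it down to the 2 mm calibration tolerance.

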